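# Shelve salvaged parts by height and stack the emptied tray

### The job

Put the salvaged electrical parts (those in the sorting tray and those standing on the bench) away upright in the stepped rack: squat parts on the low tier and tall parts on the high tier, each set down on the open front ledge and slid back under the cover until it meets the stop rail. Once the sorting tray is empty, lower it onto the socket tray so that all four corner lugs drop fully into the sockets. Leave the other things on the bench alone.

Things in the scene. Friction and masses are not known exactly. Their poses are not given: they have to be found in the camera images.
- rack: fixed stepped plywood rack with clear covers, two tiers, open to its -x side (the robot): 222 deep (x), 274 wide (y), 184 mm high. Origin: centre of its underside; x points into the rack, z up. Low tier floor 12 mm up, high tier floor 82 mm up. Inside both, y = -131 to +131 mm; 6 mm side cheeks stand beside the covered parts and below the high tier only: the ledges are open at the sides.
- low_stop (a point): foot of the low tier's stop rail (25 mm high): front face, floor level, mid width; axes as the rack's. The last 46 mm before the rail lie under the cover (headroom 62; cover 8 thick, also the high tier's floor); before that the ledge is open above for 85 mm. Parts are 58 to 64 mm deep: at home their centre is 29 to 32 mm before the rail and they jut 12 mm or more from the cover
- high_stop (a point): foot of the high tier's stop rail (25 mm high), likewise: last 46 mm under a 6 mm roof (headroom 96 mm, top 102 mm above this floor), open ledge 85 mm deep in front of it, axes as the rack's. On either tier a part is slid home by closed fingers pushing its front 20 to 30 mm above the tier floor, which does not tip it; sliding takes under 10 N
- tray: loose grey tray, 150 (x) x 220 (y) mm, about 0.4 kg, on four round corner lugs (14 mm, tip 9 mm, 10 mm long, at x +-62, y +-97). Origin: centre, at lug-tip level; z up. Inner floor 14 up, walls 4 thick, to 36 up. Carrying bar over the middle, along x: 140 long, 12 wide, underside 86 and top 98 mm up, on end posts. One part in each half, about y = +-56. Alike turned half round
- socket_tray: grey lower tray, fixed to the bench, 152 (x) x 222 (y) mm; four square sockets (20 mm wide, 12 mm deep, mouths 56 mm up) at x = +-62, y = +-97 mm. Origin: centre of its underside, z up. With the sorting tray seated, either way round, that tray's origin lies 46 mm above this one; unseated on top it would be 56 mm
- transformer: squat laminated transformer, dark steel with copper winding, 62 (x) x 60 (y) x 46 mm high, 0.3 kg: low tier; starts in the sorting tray. Origin: centre of its underside, z up. It stands upright at the start, any yaw.
- relay: squat aluminium relay module with black band, 64 (x) x 58 (y) x 40 mm high, 0.25 kg: low tier; stands on the bench, may be absent. Origin: centre of its underside, z up. It stands upright at the start, any yaw.
- motor: squat round steel motor, 60 mm across, 50 mm high, 0.35 kg: low tier; stands on the bench, may be absent. Origin: centre of its underside, z up. It stands upright at the start, any yaw.
- capacitor: tall round black capacitor, 60 mm across, 86 mm high, 0.25 kg: high tier; starts in the sorting tray. Origin: centre of its underside, z up. It stands upright at the start, any yaw.
- filter_can: tall square aluminium can, 62 (x) x 58 (y) x 78 mm high, 0.3 kg: high tier; stands on the bench, may be absent. Origin: centre of its underside, z up. It stands upright at the start, any yaw.
- handset: bystander, to be left alone: old black telephone handset, 206 x 56 x 57 mm
- meter: bystander, to be left alone: yellow multimeter lying flat, 150 x 80 x 36 mm
- wire_spool: bystander, to be left alone: copper-coloured wire spool standing on its flange, 60 mm across, 45 mm high
- screwdriver: bystander, to be left alone: screwdriver lying on the bench between rack and tray
Things that resemble listed ones, but are neither listed nor needed, are in the scene too. Leave any blue or turquoise look-alike of the transformer alone.

How it is judged:
By the outcome, as a careful person would: the job done as asked, in the order asked, and still so for the second after the job is handed in, with the robot touching nothing.
Of relay, motor, filter_can only 1 to 2 are there at a start; the rules pass over those that are not, and their reading is None.
At some moment in a run one of relay, motor, filter_can may be knocked a few centimetres aside while the robot is not near it.
It also fails if it takes over 210 s, if anything falls off the work surface, if the arm or the gripper's body presses on something with over 40 N, if the wrist force passes 120 N, or if a joint passes its speed limit or range.

### The arm

A 6-joint arm with a two-finger parallel gripper is mounted at the origin on the work surface. World frame = base frame: x ahead of the robot, y to its left, z up, the work surface at z = 0. Lengths are in m, angles in rad, forces in N, time in s.
With the tool pointing down it reaches from about 0.35 to 0.975 m from the base axis. Payload 4.9 kg.
Tool frame: the origin (TCP) lies midway between the tips of the shut fingers; the grasp point (between the pads) lies 19 mm behind it; z points along the fingers, y is the line along which they close (so a half turn about z gives the same grasp; the last joint's range is limited). The gripper opens to 85 mm and grips with 20 to 120 N. Pads are 22 mm wide; open, the fingers measure 114 mm over their backs; the gripper's body (76 mm by 85 mm) begins 54 mm behind the grasp point. The pads swing forward as they close: fully open they stand 13 mm farther back than shut.
Start: joints at [1.17, 0.053, 1.613, -0, 1.476, -0.119], TCP at [0.174, 0.6, 0.231] pointing down, gripper open.
Joint ranges: [-3.01, 3.01], [-1.01, 2.22], [0.06, 2.58], [-1.02, 4.17], [0.09, 2.62], [-3.14, 3.14]. Speed limits (rad/s): [2.57, 2.57, 3.14, 3.14, 3.14, 3.14].

### API

Orientations are given as a unit quaternion [w, x, y, z].
In Python, from plant import * gives the robot as it stands.
- The arm moves only by the tool jog_arm, never from a script. Its argument "targets" is a list of rows, each a list of 3 entries, a list of its own where there are three numbers: the shift along the tool's x, y, z in units of 25 mm (1.0 is 25 mm), then the turn, a rotation vector about the tool's x, y, z in units of 8 degrees (1.0 is 8 degrees), then the opening in per cent of the stroke, from 0 (shut) to 100 (fully open). A call has 1 to 8 rows; each row is the pose to reach, as a shift and turn from the pose commanded when the call began, along the tool's axes at that moment; what a row does not reach only later rows make up. A row lasts 1/8 s, in which the tool goes at most 62.5 mm and 10.7 degrees, less where a joint would pass 70% of its speed; a pose out of reach is approached as far as the arm can. A call with a gripper value outside its range is refused whole. The fingers move at their own pace and stop on an object; the grip force is fixed at half the most. Time passes only in rows, so rows that repeat a pose let the fingers close. It gives the time, the measured TCP pose, the force, the opening and the grip force at its end, in the units of the state.
- state(): the state, without advancing time (a new reading comes with each control period).
- grab_frame(name): name is "scene" or "top" or "wrist"; returns (picture, depth): 400x640x3 uint8, red, green, blue; 400x640 float32, m along the optical axis (not along the pixel's ray), 0 where there is no reading.
- camera_params(name): a dict with "fovy" (degrees; the focal length in pixels is half the picture's height over the tangent of half this angle, whatever the lens; pixels are square), "cx", "cy" (the principal point, pixels), "rvec" (rotation vector, rad) and "tvec" (3), from world to camera coordinates, as OpenCV has them; the wrist camera has in their place "hand_eye" (4x4, takes a point from camera to tool coordinates, whose origin is the TCP and whose axes are the flange's). Camera axes: x right, y down, z forward; pixel columns grow to the right and rows downward; lengths in m; the calibration is good to about 2 mm. A picture is of the moment at which its call begins: read the wrist's pose just before it. camera_params takes no time and is no camera call.
- job_done(): hands the job in; it is judged then, once.
The state is a dict: "time": time; "joint_pos": joint angles; "joint_vel": joint speeds; "joint_efforts": joint torques, N m; "tool_pos": TCP position; "tool_rot": TCP orientation; "contact_force": force on the tool from outside, world axes, zero at the start; "ft_torque": the same for the moment, N m; "gripper_width": opening from 0.0 (shut) to 1.0 (fully open); "grasp_force": force on a finger pad.
Only numpy, scipy, OpenCV 4.12 (cv2) and the standard library are available. Lean on these libraries where they do the work, as an engineer would, in place of code of your own. Each camera call takes 0.05 s, during which the arm holds its last target. There are 200 camera calls.

## Working session

There is one attempt and no reset: what is moved stays moved. The work goes in short steps, Python scripts to look and compute and a tool call to move; the robot and the scene stay as the last step left them, time stands still between calls to the robot, and variables do not carry over. Pictures are saved under pics/ and viewed, at most 14 in all, crops included, and the job is handed in when it is done.

Besides the shell and the picture viewer there is one more tool, called after "Emit:" in YAML: its name, and indented under it one key for each argument. jog_arm: Moves the arm, as the interface text tells. Its arguments: {"type":"object","properties":{"targets":{"type":"array"}},"required":["targets"]}

```bash
ls; mkdir -p pics; cat > h.py <<'E'
from plant import *
import numpy as np, cv2
from scipy.spatial.transform import Rotation as R
def cloud(name):
    s=state(); im,d=grab_frame(name); c=camera_params(name)
    h,w=d.shape; f=h/2/np.tan(np.radians(c["fovy"])/2)
    v,u=np.mgrid[:h,:w]
    P=np.stack([(u-c["cx"])/f*d,(v-c["cy"])/f*d,d],-1)
    if name=="wrist":
        H=np.array(c["hand_eye"]); q=s["tool_rot"]
        P=P@H[:3,:3].T+H[:3,3]
        P=P@R.from_quat(np.r_[q[1:],q[0]]).as_matrix().T+s["tool_pos"]
    else:
        P=(P-np.array(c["tvec"]))@R.from_rotvec(c["rvec"]).as_matrix()
    P[d==0]=np.nan
    return im,P
def save(im,fn): cv2.imwrite("pics/"+fn,im[...,::-1])
E
python3 - <<'E'
from h import *
for n in("top","scene"):
    im,P=cloud(n); save(im,n+"0.png"); np.savez(n+"0.npz",im=im,P=P); print(camera_params(n))
print(camera_params("wrist")); print(state())
E
```

```text
pics
{'fovy': 45.84821432675266, 'cx': 322.73998564662725, 'cy': 197.89779675895483, 'rvec': array([ 2.1536103 , -2.16650273,  0.12383102]), 'tvec': array([0.03231931, 0.53388177, 1.28618528])}
{'fovy': 45.842423710198624, 'cx': 322.3054762492799, 'cy': 197.32993320085188, 'rvec': array([ 2.32340181,  0.85672605, -0.30268819]), 'tvec': array([-0.39825453, -0.19512941,  1.61041279])}
{'fovy': 68.17841997184283, 'cx': 314.3593436129969, 'cy': 199.79726250623582, 'hand_eye': array([[ 2.18833450e-04, -9.44631507e-01, -3.28133003e-01,
         8.57950919e-02],
       [ 9.99999774e-01,  4.15349998e-04, -5.28807808e-04,
         5.71247589e-04],
       [ 6.35818558e-04, -3.28132813e-01,  9.44631385e-01,
        -1.42070535e-01],
       [ 0.00000000e+00,  0.00000000e+00,  0.00000000e+00,
         1.00000000e+00]])}
{'time': 0.1, 'joint_pos': array([ 1.16994952e+00,  5.33083527e-02,  1.61414632e+00,  6.84884783e-06,
        1.47598764e+00, -1.19010444e-01]), 'joint_vel': array([ 0.00194845, -0.0004606 , -0.0030118 ,  0.00358073, -0.00235671,
        0.00176897]), 'joint_efforts': array([ 7.23921348e-04, -3.94903135e+01, -3.71365356e+01,  2.98999601e-05,
        3.88669461e-03,  1.61185966e-05]), 'tool_pos': array([0.17361078, 0.59982525, 0.23018129]), 'tool_rot': array([-2.40985250e-04,  1.40452517e-01,  9.90086984e-01, -8.92883552e-04]), 'contact_force': array([0.8162306 , 1.53206667, 0.23200742]), 'ft_torque': array([ 0.01426331, -0.01386872, -0.01107256]), 'grasp_force': 0.0, 'gripper_width': 0.9986766929131112}
```

View pics/top0.png

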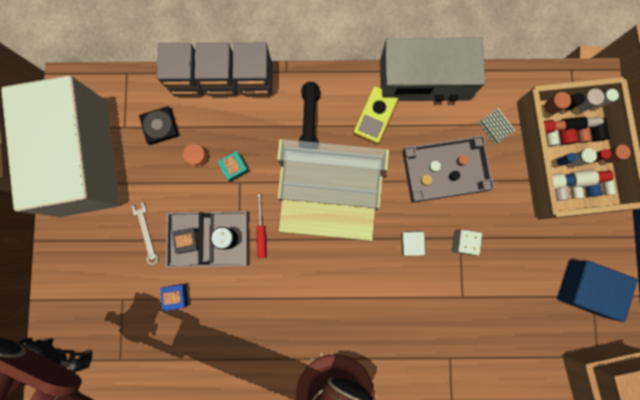

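View pics/scene0.png

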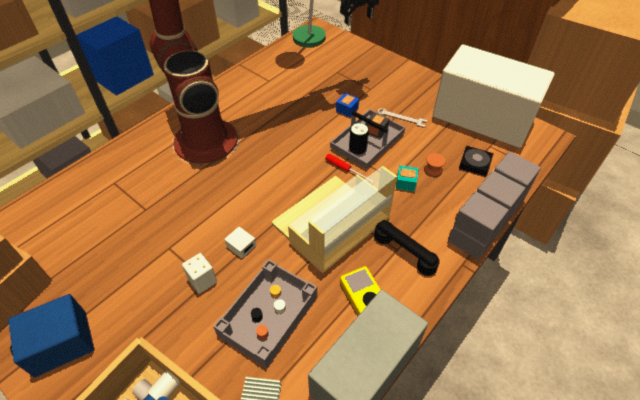

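Top view: sorting tray at about (207,239) with the transformer at (185,240) and capacitor at (222,238), relay at (413,244), filter can at (468,242), rack at (332,190), socket tray at (448,168). The screwdriver is at (261,230). There is no motor.

```bash
cat > m.py <<'E'
from h import *
z=np.load("top0.npz"); P=z["P"]
def rect(name,box,zlo,zhi):
    u0,v0,u1,v1=box; Q=P[v0:v1,u0:u1].reshape(-1,3); Q=Q[(Q[:,2]>zlo)&(Q[:,2]<zhi)]
    if len(Q)<5: print(name,len(Q)); return
    r=cv2.minAreaRect((Q[:,:2]*1000).astype(np.float32)); print(name,len(Q),"c",np.round(r[0],1),"s",np.round(r[1],1),"a",round(r[2],1),"z",np.round(np.percentile(Q[:,2],[5,50,95]),3))
rect("table",(330,270,420,300),-.05,.05)
rect("relay",(395,225,435,265),.03,.06)
rect("can",(450,225,490,265),.065,.09)
rect("traywall",(160,205,255,272),.026,.045)
rect("bar",(160,205,255,272),.09,.105)
rect("cap",(208,222,240,255),.09,.12)
rect("xfmr",(165,225,200,255),.05,.075)
rect("sock",(395,130,500,210),.045,.07)
rect("lowledge",(270,195,385,245),.006,.02)
rect("highfloor",(270,135,395,210),.076,.09)
rect("roof",(270,135,395,210),.175,.195)
for u,v in[(330,220),(330,190),(330,175),(330,160),(330,150),(330,146),(448,190),(448,168),(410,193)]: print(u,v,P[v,u].round(3))
E
python3 m.py
```

```text
table 2688 c [ 293.4 -114.6] s [250.   80.7] a 89.6 z [-0.004  0.     0.005]
relay 502 c [ 408.6 -218.2] s [63.2 59.3] a 0.6 z [0.035 0.04  0.044]
can 531 c [ 409.9 -360.8] s [59.8 62.3] a 80.3 z [0.071 0.078 0.083]
traywall 572 c [423.6 352.3] s [150. 222.] a 0.8 z [0.027 0.035 0.041]
bar 674 c [423.9 311.7] s [136.5  92.7] a 1.5 z [0.094 0.099 0.103]
cap 418 c [424.3 295.1] s [58.8 58.5] a 75.6 z [0.096 0.1   0.105]
xfmr 530 c [419.6 405.1] s [62.  61.5] a 10.5 z [0.055 0.061 0.065]
sock 686 c [ 615.1 -318.8] s [152.8 224.8] a 8.5 z [0.046 0.051 0.059]
lowledge 3010 c [466.3  16.7] s [318.3 119.8] a 86.0 z [0.008 0.012 0.016]
highfloor 3831 c [567.3  10. ] s [274.8 104.2] a 84.1 z [0.078 0.082 0.086]
roof 2306 c [626.    3.8] s [274.   54.1] a 84.2 z [0.18  0.184 0.188]
330 220 [0.474 0.009 0.011]
330 190 [0.549 0.009 0.083]
330 175 [0.591 0.009 0.079]
330 160 [0.61  0.01  0.188]
330 150 [0.636 0.01  0.184]
330 146 [0.647 0.01  0.181]
448 190 [ 0.557 -0.326  0.009]
448 168 [ 0.621 -0.33   0.005]
410 193 [ 0.548 -0.217  0.019]
```

```bash
cat >> h.py <<'E'
def Rt(psi,tilt=0,ax=None):
    """down tool, closing axis y at world angle psi deg (x at psi+90); tilt deg about world-horizontal axis angle ax"""
    a=np.radians(psi); y=np.array([np.cos(a),np.sin(a),0]); z=np.array([0,0,-1.]); M=np.stack([np.cross(y,z),y,z],1)
    if tilt: b=np.radians(ax); M=R.from_rotvec(np.radians(tilt)*np.array([np.cos(b),np.sin(b),0])).as_matrix()@M
    return M
def go(*wps):
    """wps: (x,y,z mm, psi[,tilt,ax]) -> prints jog units from the present pose; chain is relative to the same start"""
    s=state(); q=s["tool_rot"]; M0=R.from_quat(np.r_[q[1:],q[0]]).as_matrix(); p0=np.array(s["tool_pos"])*1000
    print("t",round(s["time"],1),"p",p0.round(1),"psi",round(np.degrees(np.arctan2(M0[1,1],M0[0,1])),1),"F",np.round(s["contact_force"],1),"w",round(s["gripper_width"],3),"g",round(s["grasp_force"],1),"j6",round(s["joint_pos"][5],2))
    for w in wps:
        d=M0.T@(np.array(w[:3])-p0)/25; r=R.from_matrix(M0.T@Rt(*w[3:])).as_rotvec(degrees=True)/8
        print(np.round(d,2).tolist(),np.round(r,2).tolist())
rk0=np.array([541.4,12.4]); rky=-5.9
def rk(x,y):
    a=np.radians(rky); return rk0+[np.cos(a)*x-np.sin(a)*y,np.sin(a)*x+np.cos(a)*y]
E
python3 - <<'E'
from h import *
go((420,375,280,0.8))
E
```

```text
t 0.1 p [173.6 599.8 230.2] psi 73.9 F [0.8 1.5 0.2] w 0.999 g 0.0 j6 -0.12
[-11.97, -5.9, -1.98] [-0.01, 0.01, 9.13]
```

Emit:
jog_arm:
  targets:
    - [[-2,-1,-2],[0,0,1.3],100]
    - [[-12,-5.9,-2],[0,0,9.1],100]
    - [[-12,-5.9,-2],[0,0,9.1],100]
    - [[-12,-5.9,-2],[0,0,9.1],100]
    - [[-12,-5.9,-2],[0,0,9.1],100]
    - [[-12,-5.9,-2],[0,0,9.1],100]
    - [[-12,-5.9,-2],[0,0,9.1],100]
    - [[-12,-5.9,-2],[0,0,9.1],100]

```text
time: 1.1
tool_pos: [0.4211, 0.3747, 0.2807]
tool_rot: [-0.0, 0.7, 0.714, -0.0]
contact_force: [0.3, -0.0, 0.1]
gripper_width: 1.0
grasp_force: 0.0
```

```bash
python3 - <<'E'
from h import *
im,P=cloud("wrist"); save(im,"w1.png"); np.savez("w1.npz",im=im,P=P)
def rect(name,x0,x1,y0,y1,zlo,zhi):
    Q=P.reshape(-1,3)*1000; Q=Q[(Q[:,0]>x0)&(Q[:,0]<x1)&(Q[:,1]>y0)&(Q[:,1]<y1)&(Q[:,2]>zlo)&(Q[:,2]<zhi)]
    if len(Q)<5: print(name,len(Q)); return
    r=cv2.minAreaRect(Q[:,:2].astype(np.float32)); print(name,len(Q),"c",np.round(r[0],1),"s",np.round(r[1],1),"a",round(r[2],1),"z",np.median(Q[:,2]).round(1))
rect("xf",340,500,365,460,52,68); rect("cap",340,500,240,335,94,106); rect("bar",340,500,335,369,90,106); rect("wall",300,520,200,500,30,41)
go((420,411,100,0.8),(420,411,20,.8))
E
```

```text
xf 2485 c [418.1 406.1] s [62.  60.4] a 10.4 z 59.9
cap 1703 c [422.8 296.9] s [57.7 58.7] a 0.9 z 100.0
bar 1335 c [422.2 352.7] s [139.6  12.9] a 0.7 z 97.1
wall 1781 c [422.  352.4] s [150.1 220.2] a 0.5 z 35.2
t 1.1 p [420.8 375.1 280.8] psi 1.2 F [-0.9  0.2  0. ] w 0.996 g 0.0 j6 0.58
[1.44, 0.0, 7.23] [-0.01, 0.0, 0.05]
[1.44, 0.01, 10.43] [-0.01, 0.0, 0.05]
```

View pics/w1.png

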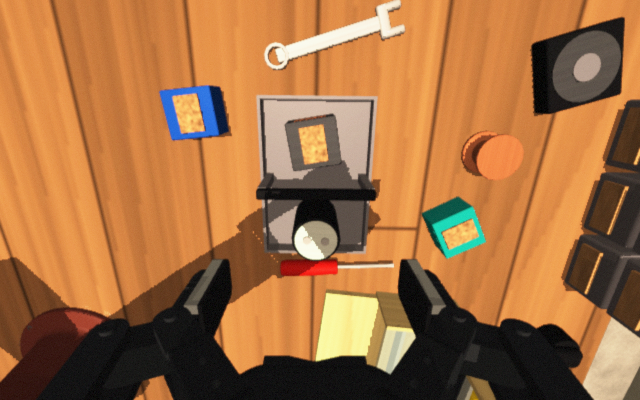

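The wrist view confirms the dark transformer at (313,143) and the capacitor at (317,240). The look-alikes are blue at (195,112) and teal at (455,228).

Emit:
jog_arm:
  targets:
    - [[1.44,-0.1,2],[0,0,-0.8],100]
    - [[1.44,-0.1,4],[0,0,-0.8],100]
    - [[1.44,-0.1,6],[0,0,-0.8],100]
    - [[1.44,-0.1,8],[0,0,-0.8],100]
    - [[1.44,-0.1,9.4],[0,0,-0.8],100]
    - [[1.44,-0.1,10.35],[0,0,-0.8],100]
    - [[1.44,-0.1,10.35],[0,0,-0.8],100]
    - [[1.44,-0.1,10.35],[0,0,-0.8],20]

```text
time: 2.15
tool_pos: [0.4181, 0.412, 0.0237]
tool_rot: [0.0, 0.659, 0.752, 0.001]
contact_force: [0.2, 0.4, 0.5]
gripper_width: 0.82
grasp_force: 0.0
```

Emit:
jog_arm:
  targets:
    - [[0,0,0],[0,0,0],20]
    - [[0,0,0],[0,0,0],20]
    - [[0,0,0],[0,0,0],20]
    - [[0,0,0],[0,0,0],20]
    - [[0,0,0],[0,0,0],20]
    - [[0,0,0],[0,0,0],20]

```text
time: 2.9
tool_pos: [0.4189, 0.4124, 0.0247]
tool_rot: [0.0, 0.66, 0.752, 0.002]
contact_force: [-1.0, 1.4, 7.4]
gripper_width: 0.713
grasp_force: 66.3
```

```bash
python3 - <<'E'
from h import *
go()
z=np.load("top0.npz"); P=z["P"][130:245,270:395].reshape(-1,3)*1000
a=np.radians(-5.9); L=(P[:,:2]-rk0)@np.array([[np.cos(a),-np.sin(a)],[np.sin(a),np.cos(a)]])
for zl,zh in((6,18),(77,88),(179,190)):
    Q=L[(P[:,2]>zl)&(P[:,2]<zh)]; print(zl,np.percentile(Q[:,0],[.5,2,10,50,90,98,99.5]).round(),np.percentile(Q[:,1],[.5,2,98,99.5]).round())
E
```

```text
t 2.9 p [418.9 412.4  24.7] psi 7.5 F [-1.   1.4  7.4] w 0.713 g 66.3 j6 0.52
6 [-110. -109. -102.  -64.  -26.   12.  177.] [-159. -128.  127.  132.]
77 [-25. -24. -16.  25.  67.  76.  77.] [-135. -130.  131.  135.]
179 [ 59.  60.  64.  85. 106. 110. 111.] [-135. -131.  132.  136.]
```

```bash
python3 - <<'E'
from h import *
x,y=rk(-76,65); print(x,y)
go((418.9,412.4,150,7.5),(x,y,150,84.1),(x,y,24,84.1))
E
```

```text
472.48410079026576 84.86791590844709
t 2.9 p [418.9 412.4  24.7] psi 7.5 F [-1.   1.4  7.4] w 0.713 g 66.3 j6 0.52
[0.01, 0.01, -5.01] [0.02, -0.02, -0.0]
[-13.26, 0.44, -5.04] [0.03, -0.0, -9.58]
[-13.27, 0.42, 0.0] [0.03, -0.0, -9.58]
```

Emit:
jog_arm:
  targets:
    - [[0,0,-2],[0,0,0],20]
    - [[0,0,-4],[0,0,0],20]
    - [[0,0,-5],[0,0,0],20]
    - [[-2,0.1,-5],[0,0,-1.3],20]
    - [[-4,0.1,-5],[0,0,-2.6],20]
    - [[-6,0.2,-5],[0,0,-3.9],20]
    - [[-8,0.3,-5],[0,0,-5.2],20]
    - [[-10,0.3,-5],[0,0,-6.5],20]

```text
time: 3.9
tool_pos: [0.4566, 0.1647, 0.1464]
tool_rot: [-0.001, 0.265, 0.964, -0.001]
contact_force: [1.0, -0.4, -3.5]
gripper_width: 0.717
grasp_force: 67.7
```

```bash
python3 - <<'E'
from h import *
x,y=rk(-76,65)
go((x,y,150,84.1),(x,y,24,84.1))
E
```

```text
t 3.9 p [456.6 164.7 146.4] psi 59.3 F [ 1.  -0.4 -3.5] w 0.717 g 67.7 j6 -0.84
[-2.18, -2.42, -0.14] [-0.01, -0.01, -3.1]
[-2.18, -2.41, 4.9] [-0.01, -0.01, -3.1]
```

Emit:
jog_arm:
  targets:
    - [[-1,-1.2,0],[0,0,-1.3],20]
    - [[-2.18,-2.42,0],[0,0,-2.6],20]
    - [[-2.18,-2.42,0],[0,0,-3.1],20]
    - [[-2.18,-2.42,1],[0,0,-3.1],20]
    - [[-2.18,-2.42,2],[0,0,-3.1],20]
    - [[-2.18,-2.42,3],[0,0,-3.1],20]
    - [[-2.18,-2.42,4],[0,0,-3.1],20]
    - [[-2.18,-2.42,4],[0,0,-3.1],20]

```text
time: 4.9
tool_pos: [0.4696, 0.0865, 0.0443]
tool_rot: [-0.004, 0.055, 0.999, -0.0]
contact_force: [-1.0, -0.8, -4.0]
gripper_width: 0.724
grasp_force: 67.7
```

```bash
python3 - <<'E'
from h import *
x,y=rk(-76,65)
go((x,y,24,84.1))
E
```

```text
t 4.9 p [469.6  86.5  44.3] psi 83.7 F [-1.  -0.8 -4. ] w 0.724 g 67.7 j6 -1.44
[-0.13, -0.05, 0.81] [-0.01, -0.05, -0.04]
```

Emit:
jog_arm:
  targets:
    - [[-0.13,0,0.5],[0,0,0],20]
    - [[-0.13,0,0.7],[0,0,0],20]
    - [[-0.13,0,0.82],[0,0,0],20]
    - [[-0.13,0,0.82],[0,0,0],20]

```text
time: 5.4
tool_pos: [0.4762, 0.0864, 0.0272]
tool_rot: [0.0, 0.055, 0.999, -0.0]
contact_force: [0.2, 0.3, -3.5]
gripper_width: 0.721
grasp_force: 67.9
```

Emit:
jog_arm:
  targets:
    - [[0,0,0],[0,0,0],95]
    - [[0,0,0],[0,0,0],95]
    - [[0,0,0],[0,0,0],95]
    - [[0,0,0],[0,0,0],95]
    - [[0,0,-1.2],[0,0,0],95]
    - [[0,0,-3],[0,0,0],95]
    - [[0,0,-4],[0,0,0],40]
    - [[1.5,0,-4],[0,0,0],0]

```text
time: 6.4
tool_pos: [0.4419, 0.0903, 0.131]
tool_rot: [0.004, 0.055, 0.998, 0.0]
contact_force: [-0.1, -0.6, -0.1]
gripper_width: 0.543
grasp_force: 0.0
```

```bash
python3 - <<'E'
from h import *
im,P=cloud("wrist"); save(im,"w2.png")
a=np.radians(rky); Q=P.reshape(-1,3)*1000; L=(Q[:,:2]-rk0)@np.array([[np.cos(a),-np.sin(a)],[np.sin(a),np.cos(a)]])
m=(L[:,0]>-115)&(L[:,0]<-15)&(L[:,1]>20)&(L[:,1]<115)&(Q[:,2]>50)&(Q[:,2]<66)
print(cv2.minAreaRect(L[m].astype(np.float32)),np.median(Q[m,2]))
go((*rk(-135,65),35,84.1))
E
```

```text
((-66.95231628417969, 67.5386962890625), (60.97016143798828, 61.80525588989258), 1.7466931343078613) 57.698299414876736
t 6.5 p [435.8  91.  127.5] psi 83.8 F [ 1.3  1.6 -2.3] w 0.452 g 0.0 j6 -1.42
[0.87, -0.1, 3.7] [0.0, -0.01, -0.04]
```

View pics/w2.png

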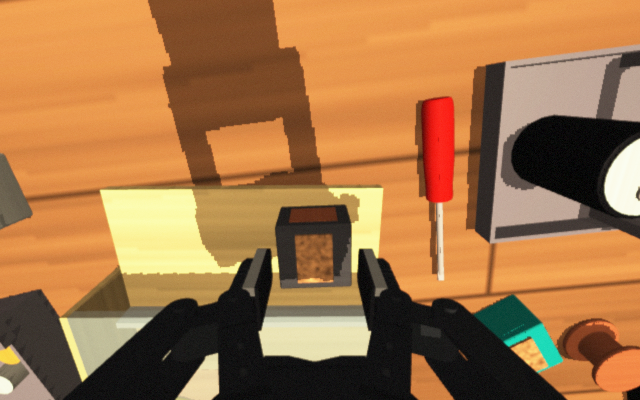

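Wrist view: the transformer stands on the low ledge at (313,245) and the fingers are clear of it. Next is the push.

Emit:
jog_arm:
  targets:
    - [[0.9,0,0],[0,0,0],0]
    - [[0.9,0,1.5],[0,0,0],0]
    - [[0.9,0,3],[0,0,0],0]
    - [[0.9,0,3.7],[0,0,0],0]
    - [[0.9,0,3.7],[0,0,0],0]
    - [[0.9,0,3.7],[0,0,0],0]

```text
time: 7.2
tool_pos: [0.4172, 0.0929, 0.0355]
tool_rot: [0.001, 0.055, 0.999, 0.0]
contact_force: [-0.6, -0.6, 1.3]
gripper_width: 0.0
grasp_force: 0.0
```

```bash
python3 - <<'E'
from h import *
go((*rk(-110,67),34,84.1),(*rk(-60,67),34,84.1),(*rk(-51,67),34,84.1))
E
```

```text
t 7.2 p [417.2  92.9  35.5] psi 83.7 F [-0.6 -0.6  1.3] w 0.0 g 0.0 j6 -1.42
[-0.87, -0.01, 0.06] [0.0, 0.01, -0.04]
[-2.87, 0.0, 0.06] [0.0, 0.01, -0.04]
[-3.23, 0.01, 0.06] [0.0, 0.01, -0.04]
```

Emit:
jog_arm:
  targets:
    - [[-0.6,0,0],[0,0,0],0]
    - [[-1,0,0],[0,0,0],0]
    - [[-1.4,0,0],[0,0,0],0]
    - [[-1.8,0,0],[0,0,0],0]
    - [[-2.2,0,0],[0,0,0],0]
    - [[-2.5,0,0],[0,0,0],0]
    - [[-2.8,0,0],[0,0,0],0]
    - [[-2.8,0,0],[0,0,0],0]

```text
time: 8.2
tool_pos: [0.4869, 0.0852, 0.0348]
tool_rot: [0.001, 0.055, 0.999, -0.0]
contact_force: [0.2, 0.5, 0.2]
gripper_width: -0.001
grasp_force: 0.0
```

Emit:
jog_arm:
  targets:
    - [[-0.15,0,0],[0,0,0],0]
    - [[-0.3,0,0],[0,0,0],0]
    - [[-0.3,0,0],[0,0,0],0]

```text
time: 8.57
tool_pos: [0.4936, 0.0845, 0.0345]
tool_rot: [0.0, 0.055, 0.999, 0.0]
contact_force: [-1.3, 1.5, 0.7]
gripper_width: -0.0
grasp_force: 0.9
```

```bash
cat >> h.py <<'E'
def rl():
    s=state(); a=np.radians(rky); d=np.array(s["tool_pos"][:2])*1000-rk0; f=np.array(s["contact_force"])
    print("rack-frame TCP",np.round([np.cos(a)*d[0]+np.sin(a)*d[1],-np.sin(a)*d[0]+np.cos(a)*d[1]],1),"F",f.round(1),"z",round(s["tool_pos"][2]*1000,1))
E
python3 -c "
from h import *
rl()"
```

```text
rack-frame TCP [-55.   66.8] F [-1.3  1.5  0.7] z 34.5
```

Emit:
jog_arm:
  targets:
    - [[-0.1,0,0],[0,0,0],0]
    - [[-0.2,0,0],[0,0,0],0]
    - [[-0.2,0,0],[0,0,0],0]

```text
time: 8.95
tool_pos: [0.4971, 0.084, 0.0344]
tool_rot: [-0.002, 0.054, 0.999, -0.0]
contact_force: [-8.8, 0.3, 6.7]
gripper_width: 0.004
grasp_force: 4.4
```

```bash
python3 -c "
from h import *
rl()
im,P=cloud('scene'); save(im[140:290,220:440].repeat(3,0).repeat(3,1),'s1.png')"
```

```text
rack-frame TCP [-51.4  66.7] F [-8.8  0.3  6.7] z 34.4
```

View pics/s1.png

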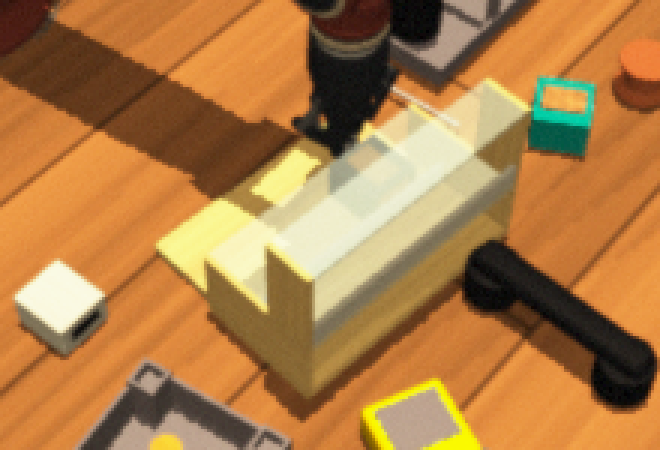

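The crop shows the transformer under the cover at (375,170). The force has risen to 9 N where the stop was predicted, so it is home.

Emit:
jog_arm:
  targets:
    - [[0.8,0,0],[0,0,0],0]
    - [[1.8,0,-1.5],[0,0,0],30]
    - [[2,0,-4],[0,0,0],60]
    - [[2,0,-6],[0,0,0],100]
    - [[2,0,-6],[0,0,1.3],100]
    - [[2,0,-6],[0,0,2.6],100]
    - [[2,0,-6],[0,0,2.6],100]

```text
time: 9.88
tool_pos: [0.4495, 0.0893, 0.185]
tool_rot: [0.001, 0.233, 0.972, 0.0]
contact_force: [0.5, 1.0, 0.4]
gripper_width: 1.001
grasp_force: 0.0
```

```bash
python3 - <<'E'
from h import *
go((422.8,297,180,.8),(422.8,297,55,.8))
E
```

```text
t 9.9 p [449.5  89.3 185. ] psi 63.1 F [0.5 1.  0.4] w 1.001 g 0.0 j6 -1.07
[4.72, 6.92, 0.2] [0.01, 0.01, 7.78]
[4.73, 6.92, 5.2] [0.01, 0.01, 7.78]
```

Emit:
jog_arm:
  targets:
    - [[1.2,1.7,0.2],[0,0,1.3],100]
    - [[2.4,3.5,0.2],[0,0,2.6],100]
    - [[3.6,5.2,0.2],[0,0,3.9],100]
    - [[4.73,6.92,0.2],[0,0,5.2],100]
    - [[4.73,6.92,0.2],[0,0,6.5],100]
    - [[4.73,6.92,0.2],[0,0,7.8],100]
    - [[4.73,6.92,0.2],[0,0,7.8],100]
    - [[4.73,6.92,0.2],[0,0,7.8],100]

```text
time: 10.88
tool_pos: [0.4224, 0.2973, 0.1794]
tool_rot: [0.0, 0.703, 0.712, 0.0]
contact_force: [0.5, -0.2, -0.0]
gripper_width: 1.003
grasp_force: 0.0
```

```bash
python3 - <<'E'
from h import *
go((422.8,297,55,.8))
E
```

```text
t 10.9 p [422.4 297.3 179.4] psi 0.7 F [ 0.5 -0.2 -0. ] w 1.003 g 0.0 j6 0.46
[-0.01, 0.01, 4.97] [0.0, -0.0, -0.01]
```

Emit:
jog_arm:
  targets:
    - [[0,0,1.8],[0,0,0],100]
    - [[0,0,3.6],[0,0,0],100]
    - [[0,0,4.97],[0,0,0],100]
    - [[0,0,4.97],[0,0,0],100]
    - [[0,0,4.97],[0,0,0],20]
    - [[0,0,4.97],[0,0,0],20]
    - [[0,0,4.97],[0,0,0],20]
    - [[0,0,4.97],[0,0,0],20]

```text
time: 11.88
tool_pos: [0.4241, 0.2981, 0.0579]
tool_rot: [0.001, 0.704, 0.711, 0.002]
contact_force: [0.7, -0.1, 6.7]
gripper_width: 0.689
grasp_force: 64.8
```

Emit:
jog_arm:
  targets:
    - [[0,0,0],[0,0,0],20]
    - [[0,0,0],[0,0,0],20]
    - [[0,0,0],[0,0,0],20]
    - [[0,0,0],[0,0,0],20]

```text
time: 12.38
tool_pos: [0.4241, 0.2981, 0.0579]
tool_rot: [0.001, 0.704, 0.711, 0.002]
contact_force: [0.7, -0.6, 6.9]
gripper_width: 0.691
grasp_force: 64.8
```

```bash
python3 - <<'E'
from h import *
go((422.8,297,195,.8),(*rk(12,65),195,84.1))
E
```

```text
t 12.4 p [424.1 298.1  57.9] psi 0.6 F [ 0.7 -0.6  6.9] w 0.691 g 64.8 j6 0.46
[-0.03, -0.03, -5.48] [0.03, -0.01, -0.03]
[-8.93, 5.37, -5.48] [0.04, 0.01, -10.44]
```

Emit:
jog_arm:
  targets:
    - [[0,0,-2],[0,0,0],20]
    - [[0,0,-4],[0,0,0],20]
    - [[0,0,-5.5],[0,0,-1.3],20]
    - [[-1,0,-5.5],[0,0,-2.6],20]
    - [[-3,0.5,-5.5],[0,0,-3.9],20]
    - [[-4,1,-5.5],[0,0,-5.2],20]
    - [[-5,2,-5.5],[0,0,-6.5],20]
    - [[-6,3,-5.5],[0,0,-7.8],20]

```text
time: 13.38
tool_pos: [0.4987, 0.147, 0.1924]
tool_rot: [-0.0, 0.231, 0.973, -0.0]
contact_force: [0.3, 0.4, -2.6]
gripper_width: 0.688
grasp_force: 65.7
```

```bash
python3 - <<'E'
from h import *
go((*rk(12,65),195,84.1),(*rk(12,65),127,84.1))
E
```

```text
t 13.4 p [498.7 147.  192.4] psi 63.3 F [ 0.3  0.4 -2.6] w 0.688 g 65.7 j6 -0.96
[-3.47, -1.44, -0.1] [-0.0, -0.0, -2.6]
[-3.47, -1.44, 2.62] [-0.0, -0.0, -2.6]
```

Emit:
jog_arm:
  targets:
    - [[-1.7,-0.7,0],[0,0,-1.3],20]
    - [[-3.47,-1.44,0],[0,0,-2.6],20]
    - [[-3.47,-1.44,0],[0,0,-2.6],20]
    - [[-3.47,-1.44,0.8],[0,0,-2.6],20]
    - [[-3.47,-1.44,1.6],[0,0,-2.6],20]
    - [[-3.47,-1.44,2.2],[0,0,-2.6],20]
    - [[-3.47,-1.44,2.2],[0,0,-2.6],20]
    - [[-3.47,-1.44,2.2],[0,0,-2.6],20]

```text
time: 14.38
tool_pos: [0.5597, 0.0767, 0.1381]
tool_rot: [0.0, 0.054, 0.999, 0.0]
contact_force: [-0.2, 0.5, -2.1]
gripper_width: 0.688
grasp_force: 65.8
```

```bash
python3 - <<'E'
from h import *
go((*rk(12,65),127,84.1)); rl()
E
```

```text
t 14.4 p [559.7  76.7 138.1] psi 83.8 F [-0.2  0.5 -2.1] w 0.688 g 65.8 j6 -1.46
[-0.02, -0.03, 0.45] [0.0, 0.0, -0.04]
rack-frame TCP [11.6 65.8] F [-0.2  0.5 -2.1] z 138.1
```

Emit:
jog_arm:
  targets:
    - [[0,0,0.3],[0,0,0],20]
    - [[0,0,0.48],[0,0,0],20]
    - [[0,0,0.48],[0,0,0],20]
    - [[0,0,0.48],[0,0,0],95]
    - [[0,0,0.48],[0,0,0],95]
    - [[0,0,0.48],[0,0,0],95]
    - [[0,0,0.48],[0,0,0],95]
    - [[0,0,-0.5],[0,0,0],95]

```text
time: 15.38
tool_pos: [0.5577, 0.0764, 0.1481]
tool_rot: [-0.003, 0.055, 0.999, -0.0]
contact_force: [0.0, 0.5, -0.6]
gripper_width: 0.951
grasp_force: 0.0
```

Emit:
jog_arm:
  targets:
    - [[0,0,-1.5],[0,0,0],95]
    - [[0,0,-3],[0,0,0],95]
    - [[0,0,-3],[0,0,0],95]
    - [[2,0,-3],[0,0,0],20]
    - [[4,0,-3],[0,0,0],0]
    - [[4,0,-3],[0,0,0],0]
    - [[4,0,-3],[0,0,0],0]

```text
time: 16.25
tool_pos: [0.4602, 0.0873, 0.2248]
tool_rot: [-0.0, 0.055, 0.999, -0.0]
contact_force: [0.3, 0.5, -0.3]
gripper_width: 0.092
grasp_force: 0.0
```

```bash
cat >> h.py <<'E'
def seek(cam,x0,x1,y0,y1,z0,z1,fn=None,rack=True):
    im,P=cloud(cam)
    if fn: save(im,fn)
    Q=P.reshape(-1,3)*1000; a=np.radians(rky); L=(Q[:,:2]-rk0)@np.array([[np.cos(a),-np.sin(a)],[np.sin(a),np.cos(a)]]) if rack else Q[:,:2]
    m=(L[:,0]>x0)&(L[:,0]<x1)&(L[:,1]>y0)&(L[:,1]<y1)&(Q[:,2]>z0)&(Q[:,2]<z1)
    r=cv2.minAreaRect(L[m].astype(np.float32)); print("seek",m.sum(),np.round(r[0],1),np.round(r[1],1),round(r[2],1),"z",np.median(Q[m,2]).round(1))
E
python3 - <<'E'
from h import *
rl(); seek("wrist",-30,60,20,115,160,176)
seek("top",-30,60,20,115,160,176)
# tilt: fingers lean so body is toward robot
M=Rt(84.1,20,84.1); print("tool z",M[:,2])
go((*rk(-50,65.5),112,84.1,-20,84.1),(*rk(-50,65.5),112,84.1,20,84.1))
E
```

```text
rack-frame TCP [-88.5  66.1] F [ 0.3  0.5 -0.3] z 224.8
seek 1347 [12.7 66.8] [25.4 59.9] 88.5 z 168.1
seek 333 [21.  65.6] [58.9 47. ] 82.2 z 168.4
tool z [-0.3402084   0.03515712 -0.93969262]
t 16.4 p [460.9  87.2 225.2] psi 83.7 F [ 0.4 -0.9  0.6] w 0.0 g 0.0 j6 -1.43
[-1.51, -0.01, 4.53] [-0.01, -2.5, -0.05]
[-1.51, -0.01, 4.53] [0.01, 2.5, -0.05]
```

Emit:
jog_arm:
  targets:
    - [[0,0,0],[0,-1.3,0],0]
    - [[0,0,1.5],[0,-2.5,0],0]
    - [[-0.7,0,3],[0,-2.5,0],0]
    - [[-1.5,0,4.8],[0,-2.5,0],0]
    - [[-1.5,0,4.8],[0,-2.5,0],0]
    - [[-1.5,0,4.8],[0,-2.5,0],0]

```text
time: 17.1
tool_pos: [0.4984, 0.0832, 0.1066]
tool_rot: [0.174, 0.054, 0.983, -0.009]
contact_force: [0.3, -0.3, 1.1]
gripper_width: 0.002
grasp_force: 0.0
```

```bash
python3 - <<'E'
from h import *
rl(); go(*[(*rk(x,66),105,84.1,-20,84.1) for x in (-25,0,25,32,35)])
E
```

```text
rack-frame TCP [-50.  66.] F [ 0.3 -0.3  1.1] z 106.6
t 17.1 p [498.4  83.2 106.6] psi 83.7 F [ 0.3 -0.3  1.1] w 0.002 g 0.0 j6 -1.38
[-0.92, 0.01, 0.4] [-0.01, 0.01, -0.04]
[-1.86, 0.01, 0.74] [-0.01, 0.01, -0.04]
[-2.8, 0.02, 1.09] [-0.01, 0.01, -0.04]
[-3.06, 0.02, 1.18] [-0.01, 0.01, -0.04]
[-3.17, 0.02, 1.22] [-0.01, 0.01, -0.04]
```

Emit:
jog_arm:
  targets:
    - [[-0.6,0,0.25],[0,0,0],0]
    - [[-1.0,0,0.4],[0,0,0],0]
    - [[-1.4,0,0.56],[0,0,0],0]
    - [[-1.8,0,0.72],[0,0,0],0]
    - [[-2.2,0,0.87],[0,0,0],0]
    - [[-2.6,0,1.02],[0,0,0],0]
    - [[-2.9,0,1.13],[0,0,0],0]
    - [[-2.9,0,1.13],[0,0,0],0]

```text
time: 18.1
tool_pos: [0.5754, 0.0746, 0.1035]
tool_rot: [0.174, 0.054, 0.983, -0.01]
contact_force: [0.7, 0.2, 0.4]
gripper_width: -0.002
grasp_force: 0.0
```

Emit:
jog_arm:
  targets:
    - [[-0.15,0,0.06],[0,0,0],0]
    - [[-0.22,0,0.08],[0,0,0],0]
    - [[-0.22,0,0.08],[0,0,0],0]

```text
time: 18.48
tool_pos: [0.5804, 0.0741, 0.1033]
tool_rot: [0.173, 0.054, 0.983, -0.009]
contact_force: [-0.7, 0.0, -1.1]
gripper_width: -0.0
grasp_force: 0.4
```

```bash
python3 - <<'E'
from h import *
rl(); go((*rk(36,66),105,84.1,-20,84.1))
E
```

```text
rack-frame TCP [32.4 65.4] F [-0.7  0.  -1.1] z 103.3
t 18.5 p [580.4  74.1 103.3] psi 83.7 F [-0.7  0.  -1.1] w -0.0 g 0.4 j6 -1.41
[-0.16, 0.03, -0.02] [-0.02, -0.0, -0.04]
```

Emit:
jog_arm:
  targets:
    - [[-0.1,0,0.03],[0,0,0],0]
    - [[-0.2,0,0.05],[0,0,0],0]
    - [[-0.2,0,0.05],[0,0,0],0]

```text
time: 18.85
tool_pos: [0.5841, 0.0737, 0.1031]
tool_rot: [0.171, 0.054, 0.984, -0.01]
contact_force: [-7.2, 0.9, 2.6]
gripper_width: -0.001
grasp_force: 4.1
```

```bash
python3 - <<'E'
from h import *
rl()
E
```

```text
rack-frame TCP [36.2 65.4] F [-7.2  0.9  2.6] z 103.1
```

Emit:
jog_arm:
  targets:
    - [[0.8,0,-0.3],[0,0,0],0]
    - [[2,0,-1.2],[0,0,0],0]
    - [[3,0,-3],[0,0,0],0]
    - [[3,0,-4.5],[0,0,0],0]
    - [[3,0,-4.5],[0,0,0],0]

```text
time: 19.48
tool_pos: [0.4795, 0.0857, 0.1893]
tool_rot: [0.178, 0.054, 0.982, -0.009]
contact_force: [-0.2, 0.3, 1.0]
gripper_width: -0.003
grasp_force: 0.0
```

```bash
python3 - <<'E'
from h import *
rl(); go((380,-290,320,90))
E
```

```text
rack-frame TCP [-69.1  66.6] F [-0.2  0.3  1. ] z 189.3
t 19.5 p [479.5  85.7 189.3] psi 83.8 F [-0.2  0.3  1. ] w -0.003 g 0.0 j6 -1.39
[0.33, -15.36, -5.74] [-0.13, 2.57, -0.77]
```

Emit:
jog_arm:
  targets:
    - [[0,-1.5,-2],[0,1.3,-0.4],50]
    - [[0.1,-4,-4],[0,2.5,-0.8],100]
    - [[0.3,-6.5,-5.7],[-0.1,2.57,-0.8],100]
    - [[0.3,-9,-5.7],[-0.1,2.57,-0.8],100]
    - [[0.3,-11.5,-5.7],[-0.1,2.57,-0.8],100]
    - [[0.3,-14,-5.7],[-0.1,2.57,-0.8],100]
    - [[0.3,-15.4,-5.7],[-0.1,2.57,-0.8],100]
    - [[0.3,-15.4,-5.7],[-0.1,2.57,-0.8],100]

```text
time: 20.48
tool_pos: [0.379, -0.2949, 0.3137]
tool_rot: [-0.006, 0.002, 1.0, -0.002]
contact_force: [-0.3, 0.1, -0.9]
gripper_width: 1.002
grasp_force: 0.0
```

```bash
python3 - <<'E'
from h import *
go()
seek("wrist",330,490,-290,-150,34,47,"w3.png",False)
seek("wrist",330,490,-450,-300,70,86,None,False)
seek("top",330,490,-290,-150,34,47,None,False)
seek("top",45-30,105,20,115,160,176)
E
```

```text
t 20.5 p [ 379.  -294.9  313.7] psi 89.8 F [-0.3  0.1 -0.9] w 1.002 g 0.0 j6 -2.38
seek 1672 [ 405.1 -217.8] [64.4 58.1] 0.5 z 39.1
seek 1880 [ 406.9 -361. ] [58.  62.3] 80.0 z 77.0
seek 482 [ 408.4 -217.7] [63.3 57.8] 1.1 z 40.0
seek 102 [53.6 64.5] [14.7 50.5] 1.5 z 167.7
```

View pics/w3.png

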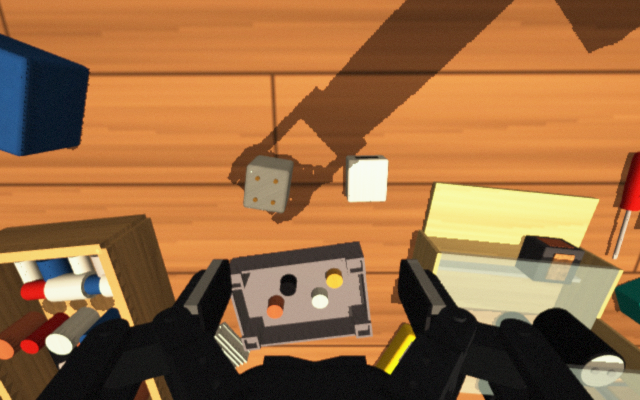

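The wrist view shows the relay at (367,180) and the can at (268,183). The transformer at (550,255) and the capacitor at (572,350) are home in the rack.

```bash
python3 - <<'E'
from h import *
go((406,-217.8,80,90.6),(406,-217.8,8,90.6))
E
```

```text
t 20.7 p [ 380.3 -290.6  315. ] psi 90.2 F [-0.2 -0.5 -0.1] w 0.999 g 0.0 j6 -2.38
[-1.14, 2.95, 9.37] [-0.03, -0.08, -0.05]
[-1.17, 2.96, 12.25] [-0.03, -0.08, -0.05]
```

Emit:
jog_arm:
  targets:
    - [[-0.5,1.5,1.5],[0,0,0],100]
    - [[-1.15,2.95,3.3],[0,0,0],100]
    - [[-1.15,2.95,5.5],[0,0,0],100]
    - [[-1.15,2.95,7.5],[0,0,0],100]
    - [[-1.15,2.95,9.4],[0,0,0],100]
    - [[-1.15,2.95,9.4],[0,0,0],100]

```text
time: 21.42
tool_pos: [0.4035, -0.2152, 0.076]
tool_rot: [-0.009, -0.003, 1.0, 0.0]
contact_force: [-0.5, 0.2, 0.3]
gripper_width: 1.002
grasp_force: 0.0
```

```bash
python3 - <<'E'
from h import *
go((406,-217.8,8,90.6))
E
```

```text
t 21.4 p [ 403.5 -215.2   76. ] psi 90.3 F [-0.5  0.2  0.3] w 1.002 g 0.0 j6 -2.22
[-0.15, -0.11, 2.72] [0.0, -0.12, -0.04]
```

Emit:
jog_arm:
  targets:
    - [[-0.1,-0.1,1.3],[0,-0.1,0],100]
    - [[-0.1,-0.1,2.6],[0,-0.1,0],100]
    - [[-0.1,-0.1,2.65],[0,-0.1,0],100]
    - [[-0.1,-0.1,2.65],[0,-0.1,0],20]
    - [[-0.1,-0.1,2.65],[0,-0.1,0],20]
    - [[-0.1,-0.1,2.65],[0,-0.1,0],20]
    - [[-0.1,-0.1,2.65],[0,-0.1,0],20]
    - [[-0.1,-0.1,2.65],[0,-0.1,0],20]

```text
time: 22.42
tool_pos: [0.41, -0.2226, 0.0166]
tool_rot: [0.004, -0.001, 1.0, -0.004]
contact_force: [-1.2, 0.8, 7.1]
gripper_width: 0.667
grasp_force: 66.8
```

```bash
python3 - <<'E'
from h import *
go((406,-217.8,130,90),(*rk(-72,-65),130,84.1),(*rk(-72,-65),24,84.1))
E
```

```text
t 22.4 p [ 410.  -222.6   16.6] psi 90.2 F [-1.2  0.8  7.1] w 0.667 g 66.8 j6 -2.23
[0.12, 0.16, -4.54] [-0.05, 0.06, 0.02]
[-2.18, 7.07, -4.57] [-0.05, 0.06, 0.76]
[-2.15, 7.1, -0.33] [-0.05, 0.06, 0.76]
```

Emit:
jog_arm:
  targets:
    - [[0,0,-2],[0,0,0],20]
    - [[0,0,-4.2],[0,0,0],20]
    - [[-0.6,2,-4.6],[0,0,0.3],20]
    - [[-1.2,4,-4.6],[0,0,0.7],20]
    - [[-1.8,6,-4.6],[0,0,0.75],20]
    - [[-2.2,7.1,-4.6],[0,0,0.75],20]
    - [[-2.2,7.1,-4.6],[0,0,0.75],20]
    - [[-2.2,7.1,-4.6],[0,0,0.75],20]

```text
time: 23.42
tool_pos: [0.4619, -0.0435, 0.1282]
tool_rot: [0.002, 0.051, 0.999, -0.003]
contact_force: [0.4, 0.4, -3.0]
gripper_width: 0.662
grasp_force: 66.2
```

```bash
python3 - <<'E'
from h import *
rl();go((*rk(-72,-65),50,84.1),(*rk(-72,-65),29.5,84.1))
E
```

```text
rack-frame TCP [-73.4 -63.8] F [ 0.4  0.4 -3. ] z 128.2
t 23.4 p [461.9 -43.5 128.2] psi 84.2 F [ 0.4  0.4 -3. ] w 0.662 g 66.2 j6 -1.72
[-0.04, -0.03, 3.13] [-0.04, 0.03, 0.01]
[-0.04, -0.03, 3.95] [-0.04, 0.03, 0.01]
```

Emit:
jog_arm:
  targets:
    - [[0,0,1.5],[0,0,0],20]
    - [[0,0,3],[0,0,0],20]
    - [[0,0,3.6],[0,0,0],20]
    - [[0,0,3.6],[0,0,0],20]
    - [[0,0,3.6],[0,0,0],20]

```text
time: 24.05
tool_pos: [0.4636, -0.0443, 0.0396]
tool_rot: [0.003, 0.051, 0.999, -0.003]
contact_force: [-0.9, 0.5, -2.0]
gripper_width: 0.663
grasp_force: 66.1
```

```bash
python3 - <<'E'
from h import *
rl()
E
```

```text
rack-frame TCP [-71.5 -64.4] F [-0.9  0.5 -2. ] z 39.6
```

Emit:
jog_arm:
  targets:
    - [[0,0,0.25],[0,0,0],20]
    - [[0,0,0.42],[0,0,0],20]
    - [[0,0,0.42],[0,0,0],20]
    - [[0,0,0.42],[0,0,0],90]
    - [[0,0,0.42],[0,0,0],90]
    - [[0,0,0.42],[0,0,0],90]
    - [[0,0,0.42],[0,0,0],90]
    - [[0,0,-0.5],[0,0,0],90]

```text
time: 25.05
tool_pos: [0.4603, -0.0431, 0.0487]
tool_rot: [-0.0, 0.051, 0.999, -0.002]
contact_force: [0.9, 0.4, -0.3]
gripper_width: 0.899
grasp_force: 0.0
```

Emit:
jog_arm:
  targets:
    - [[0,0,-1.5],[0,0,0],90]
    - [[0,0,-3],[0,0,0],60]
    - [[2,0,-3.5],[0,0,0],0]
    - [[2.8,0,-3.5],[0,0,0],0]
    - [[2.8,0,-3.5],[0,0,0],0]
    - [[2.8,0,-3.5],[0,0,0],0]

```text
time: 25.8
tool_pos: [0.3928, -0.0361, 0.1377]
tool_rot: [0.002, 0.051, 0.999, -0.002]
contact_force: [0.7, 0.4, -1.0]
gripper_width: 0.002
grasp_force: 0.0
```

```bash
python3 - <<'E'
from h import *
rl(); seek("wrist",-115,-15,-115,-20,46,58)
seek("top",-115,-15,-115,-20,46,58)
go((*rk(-135,-65),34,84.1))
E
```

```text
rack-frame TCP [-142.9  -63.5] F [ 0.7  0.4 -1. ] z 137.7
seek 884 [-87.8 -63.2] [42.5 58.3] 0.6 z 50.7
seek 256 [-74.1 -63.4] [56.4 63.2] 89.6 z 52.0
t 25.9 p [392.8 -36.1 137.6] psi 84.2 F [-0.1 -0.3  0.2] w 0.004 g 0.0 j6 -1.75
[-0.3, -0.04, 4.14] [-0.03, 0.03, 0.01]
```

Emit:
jog_arm:
  targets:
    - [[0,0,2],[0,0,0],0]
    - [[0,0,4.1],[0,0,0],0]
    - [[0,0,4.1],[0,0,0],0]
    - [[-0.9,0,4.1],[0,0,0],0]
    - [[-1.4,0,4.1],[0,0,0],0]
    - [[-1.9,0,4.1],[0,0,0],0]
    - [[-2.4,0,4.1],[0,0,0],0]
    - [[-2.4,0,4.1],[0,0,0],0]

```text
time: 26.9
tool_pos: [0.4539, -0.0429, 0.036]
tool_rot: [0.003, 0.051, 0.999, -0.003]
contact_force: [-0.0, 0.2, -0.9]
gripper_width: 0.005
grasp_force: 0.0
```

Emit:
jog_arm:
  targets:
    - [[-0.3,0,0],[0,0,0],0]
    - [[-0.6,0,0],[0,0,0],0]
    - [[-0.8,0,0],[0,0,0],0]
    - [[-0.8,0,0],[0,0,0],0]

```text
time: 27.4
tool_pos: [0.4729, -0.0448, 0.0355]
tool_rot: [0.002, 0.051, 0.999, -0.002]
contact_force: [0.9, -0.7, -1.7]
gripper_width: -0.002
grasp_force: 0.0
```

```bash
python3 - <<'E'
from h import *
rl()
E
```

```text
rack-frame TCP [-62.2 -63.9] F [ 0.9 -0.7 -1.7] z 35.5
```

Emit:
jog_arm:
  targets:
    - [[-0.12,0,0],[0,0,0],0]
    - [[-0.24,0,0],[0,0,0],0]
    - [[-0.24,0,0],[0,0,0],0]

```text
time: 27.78
tool_pos: [0.4786, -0.0454, 0.0355]
tool_rot: [0.002, 0.051, 0.999, -0.002]
contact_force: [-1.2, 0.6, -1.0]
gripper_width: 0.001
grasp_force: 0.3
```

```bash
python3 - <<'E'
from h import *
rl()
E
```

```text
rack-frame TCP [-56.5 -63.9] F [-1.2  0.6 -1. ] z 35.5
```

Emit:
jog_arm:
  targets:
    - [[-0.1,0,0],[0,0,0],0]
    - [[-0.15,0,0],[0,0,0],0]
    - [[-0.15,0,0],[0,0,0],0]

```text
time: 28.15
tool_pos: [0.4798, -0.0453, 0.0353]
tool_rot: [-0.001, 0.051, 0.999, -0.002]
contact_force: [-11.3, 0.0, 8.4]
gripper_width: 0.001
grasp_force: 5.6
```

```bash
python3 - <<'E'
from h import *
rl()
E
```

```text
rack-frame TCP [-55.3 -63.8] F [-11.3   0.    8.4] z 35.3
```

Emit:
jog_arm:
  targets:
    - [[0.8,0,0],[0,0,0],0]
    - [[2,0,-2],[0,0,0],50]
    - [[2.5,0,-4],[0,0,0],100]
    - [[2.5,-2,-6],[0,0,0],100]
    - [[2.5,-4,-8],[0,0,0.5],100]
    - [[2.5,-6,-9],[0,0,0.5],100]
    - [[2.5,-8,-9],[0,0,0.5],100]
    - [[2.5,-8,-9],[0,0,0.5],100]

```text
time: 29.15
tool_pos: [0.3985, -0.2407, 0.2625]
tool_rot: [0.003, 0.089, 0.996, -0.003]
contact_force: [0.2, 1.0, -1.4]
gripper_width: 0.999
grasp_force: 0.0
```

```bash
python3 - <<'E'
from h import *
go((392,-345,260,80))
seek("top",330,490,-450,-300,70,86,None,False)
E
```

```text
t 29.1 p [ 398.5 -240.7  262.5] psi 79.8 F [ 0.2  1.  -1.4] w 0.999 g 0.0 j6 -2.1
[-0.48, -4.15, 0.13] [-0.05, 0.05, -0.02]
seek 0 [0. 0.] [0. 0.] 0.0 z nan
  return _methods._mean(a, axis=axis, dtype=dtype,
  ret = ret.dtype.type(ret / rcount)
```

Emit:
jog_arm:
  targets:
    - [[0.3,-2,-0.5],[0,0,0],100]
    - [[0.5,-3.5,-1.5],[0,0,0],100]
    - [[0.5,-3.5,-1.5],[0,0,0],100]
    - [[0.5,-3.5,-1.5],[0,0,0],100]

```text
time: 29.7
tool_pos: [0.3716, -0.3198, 0.2982]
tool_rot: [0.002, 0.085, 0.996, -0.002]
contact_force: [-0.4, -0.3, -0.5]
gripper_width: 1.0
grasp_force: 0.0
```

```bash
python3 - <<'E'
from h import *
seek("wrist",300,550,-500,-230,65,90,"w4.png",False); go()
E
```

```text
seek 2010 [ 405.7 -361. ] [57.8 60.4] 80.1 z 77.1
t 29.8 p [ 371.5 -319.5  297.9] psi 80.3 F [ 0.3 -0.   0.3] w 0.999 g 0.0 j6 -2.26
```

View pics/w4.png

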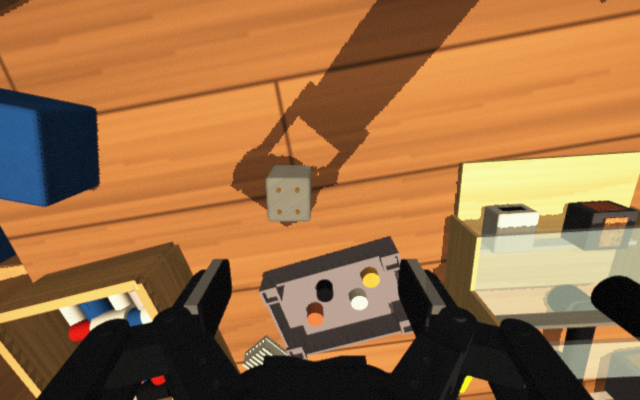

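The can is still upright and in place at (290,190). The relay at (515,220) and the transformer are home on the low tier.

```bash
python3 - <<'E'
from h import *
go((406.5,-361,130,80),(406.5,-361,36,80))
E
```

```text
t 29.8 p [ 371.5 -319.5  297.9] psi 80.3 F [ 0.3 -0.   0.3] w 0.999 g 0.0 j6 -2.26
[-1.64, -1.38, 6.72] [-0.02, 0.02, 0.03]
[-1.62, -1.37, 10.48] [-0.02, 0.02, 0.03]
```

Emit:
jog_arm:
  targets:
    - [[-0.8,-0.7,1.5],[0,0,0],100]
    - [[-1.63,-1.38,3],[0,0,0],100]
    - [[-1.63,-1.38,4.5],[0,0,0],100]
    - [[-1.63,-1.38,6],[0,0,0],100]
    - [[-1.63,-1.38,6],[0,0,0],100]
    - [[-1.63,-1.38,6],[0,0,0],100]

```text
time: 30.5
tool_pos: [0.4067, -0.3624, 0.1505]
tool_rot: [0.003, 0.085, 0.996, -0.003]
contact_force: [0.2, 0.0, 0.4]
gripper_width: 1.004
grasp_force: 0.0
```

```bash
python3 - <<'E'
from h import *
go((406.5,-361,37,80))
E
```

```text
t 30.5 p [ 406.7 -362.4  150.5] psi 80.2 F [0.2 0.  0.4] w 1.004 g 0.0 j6 -2.26
[0.04, 0.08, 4.54] [-0.04, 0.04, 0.03]
```

Emit:
jog_arm:
  targets:
    - [[0,0.05,1.6],[0,0,0],100]
    - [[0,0.05,3.2],[0,0,0],100]
    - [[0,0.05,4.5],[0,0,0],100]
    - [[0,0.05,4.5],[0,0,0],100]
    - [[0,0.05,4.5],[0,0,0],20]
    - [[0,0.05,4.5],[0,0,0],20]
    - [[0,0.05,4.5],[0,0,0],20]
    - [[0,0.05,4.5],[0,0,0],20]

```text
time: 31.5
tool_pos: [0.4084, -0.3638, 0.0401]
tool_rot: [0.004, 0.086, 0.996, -0.004]
contact_force: [-0.0, 1.5, 7.4]
gripper_width: 0.672
grasp_force: 65.6
```

Emit:
jog_arm:
  targets:
    - [[0,0,0],[0,0,0],20]
    - [[0,0,0],[0,0,0],20]
    - [[0,0,0],[0,0,0],20]

```text
time: 31.88
tool_pos: [0.4084, -0.3638, 0.0401]
tool_rot: [0.004, 0.086, 0.996, -0.004]
contact_force: [0.3, 0.4, 7.5]
gripper_width: 0.672
grasp_force: 65.6
```

```bash
python3 - <<'E'
from h import *
go((406.5,-361,195,80),(*rk(-30,-65),195,84.1),(*rk(12,-65),195,84.1))
E
```

```text
t 31.9 p [ 408.4 -363.8   40.1] psi 80.1 F [0.3 0.4 7.5] w 0.672 g 65.6 j6 -2.26
[0.04, 0.05, -6.2] [-0.05, 0.06, 0.02]
[-1.7, 13.01, -6.27] [-0.05, 0.06, -0.49]
[-3.38, 13.13, -6.26] [-0.05, 0.06, -0.49]
```

Emit:
jog_arm:
  targets:
    - [[0,0,-2],[0,0,0],20]
    - [[0,0,-4],[0,0,0],20]
    - [[0,1,-6.2],[0,0,0],20]
    - [[0,3.3,-6.2],[0,0,-0.4],20]
    - [[-0.5,5.6,-6.2],[0,0,-0.5],20]
    - [[-0.8,7.9,-6.2],[0,0,-0.5],20]
    - [[-1.2,10.2,-6.2],[0,0,-0.5],20]
    - [[-1.5,12.3,-6.2],[0,0,-0.5],20]

```text
time: 32.88
tool_pos: [0.4957, -0.0628, 0.1909]
tool_rot: [0.002, 0.051, 0.999, -0.003]
contact_force: [0.9, -0.9, -3.7]
gripper_width: 0.668
grasp_force: 66.0
```

```bash
python3 - <<'E'
from h import *
go((*rk(12,-65),195,84.1),(*rk(12,-65),124,84.1))
E
```

```text
t 32.9 p [495.7 -62.8 190.9] psi 84.2 F [ 0.9 -0.9 -3.7] w 0.668 g 66.0 j6 -1.74
[-1.99, 0.58, -0.16] [-0.04, 0.04, 0.01]
[-1.98, 0.59, 2.68] [-0.04, 0.04, 0.01]
```

Emit:
jog_arm:
  targets:
    - [[-1,0.3,0],[0,0,0],20]
    - [[-2,0.58,0],[0,0,0],20]
    - [[-2,0.58,0],[0,0,0],20]
    - [[-2,0.58,0.8],[0,0,0],20]
    - [[-2,0.58,1.6],[0,0,0],20]
    - [[-2,0.58,2.3],[0,0,0],20]
    - [[-2,0.58,2.3],[0,0,0],20]
    - [[-2,0.58,2.3],[0,0,0],20]

```text
time: 33.88
tool_pos: [0.5471, -0.0558, 0.1334]
tool_rot: [0.002, 0.051, 0.999, -0.002]
contact_force: [0.1, -0.6, -3.0]
gripper_width: 0.672
grasp_force: 66.1
```

```bash
python3 - <<'E'
from h import *
rl(); go()
E
```

```text
rack-frame TCP [ 12.7 -67.3] F [ 0.1 -0.6 -3. ] z 133.4
t 33.9 p [547.1 -55.8 133.4] psi 84.1 F [ 0.1 -0.6 -3. ] w 0.672 g 66.1 j6 -1.7
```

Emit:
jog_arm:
  targets:
    - [[0,0,0.25],[0,0,0],20]
    - [[0,0,0.43],[0,0,0],20]
    - [[0,0,0.43],[0,0,0],20]
    - [[0,0,0.43],[0,0,0],90]
    - [[0,0,0.43],[0,0,0],90]
    - [[0,0,0.43],[0,0,0],90]
    - [[0,0,0.43],[0,0,0],90]
    - [[0,0,-0.5],[0,0,0],90]

```text
time: 34.88
tool_pos: [0.5453, -0.0552, 0.1437]
tool_rot: [-0.0, 0.051, 0.999, -0.002]
contact_force: [0.4, 0.1, 0.0]
gripper_width: 0.898
grasp_force: 0.0
```

Emit:
jog_arm:
  targets:
    - [[0,0,-1.8],[0,0,0],90]
    - [[0,0,-3.2],[0,0,0],90]
    - [[0,0,-3.2],[0,0,0],60]
    - [[2,0,-3.2],[0,0,0],0]
    - [[4,0,-3.2],[0,0,0],0]
    - [[4,0,-3.2],[0,-1.3,0],0]
    - [[4,0,-3.2],[0,-2.5,0],0]
    - [[4,0,-3.2],[0,-2.5,0],0]

```text
time: 35.88
tool_pos: [0.4446, -0.0445, 0.2222]
tool_rot: [0.174, 0.05, 0.983, -0.011]
contact_force: [-0.1, 0.6, -0.1]
gripper_width: 0.001
grasp_force: 0.0
```

```bash
python3 - <<'E'
from h import *
rl(); seek("wrist",-30,60,-115,-20,153,168)
seek("top",-30,60,-115,-20,153,168)
go((*rk(-50,-67),150,84.1,-20,84.1),(*rk(-50,-67),105,84.1,-20,84.1))
E
```

```text
rack-frame TCP [-90.4 -66.5] F [-0.1  0.6 -0.1] z 222.2
seek 308 [ -2.1 -66.2] [58.  37.5] 89.8 z 156.2
seek 551 [ 13.4 -66.1] [57.8 62.2] 89.8 z 159.6
t 36.0 p [447.  -45.1 224.9] psi 84.1 F [-0.   0.5  0.1] w -0.0 g 0.0 j6 -1.79
[-0.4, 0.01, 3.33] [-0.03, 0.01, 0.02]
[0.22, 0.02, 5.02] [-0.03, 0.01, 0.02]
```

Emit:
jog_arm:
  targets:
    - [[-0.2,0,1.7],[0,0,0],0]
    - [[-0.4,0,3.3],[0,0,0],0]
    - [[0.2,0,5],[0,0,0],0]
    - [[0.2,0,5],[0,0,0],0]
    - [[0.2,0,5],[0,0,0],0]

```text
time: 36.6
tool_pos: [0.4869, -0.0498, 0.108]
tool_rot: [0.176, 0.05, 0.983, -0.011]
contact_force: [1.0, -0.4, -0.3]
gripper_width: 0.003
grasp_force: 0.0
```

```bash
python3 - <<'E'
from h import *
rl(); go(*[(*rk(x,-66.5),104,84.1,-20,84.1) for x in (-30,0,25,32)])
E
```

```text
rack-frame TCP [-47.8 -67.5] F [ 1.  -0.4 -0.3] z 108.0
t 36.6 p [486.9 -49.8 108. ] psi 84.2 F [ 1.  -0.4 -0.3] w 0.003 g 0.0 j6 -1.79
[-0.61, 0.04, 0.4] [-0.03, 0.04, 0.02]
[-1.74, 0.04, 0.81] [-0.03, 0.04, 0.02]
[-2.68, 0.04, 1.16] [-0.03, 0.04, 0.02]
[-2.94, 0.04, 1.26] [-0.03, 0.04, 0.02]
```

Emit:
jog_arm:
  targets:
    - [[-0.6,0,0.35],[0,0,0],0]
    - [[-1.0,0,0.5],[0,0,0],0]
    - [[-1.4,0,0.65],[0,0,0],0]
    - [[-1.8,0,0.8],[0,0,0],0]
    - [[-2.2,0,0.95],[0,0,0],0]
    - [[-2.6,0,1.1],[0,0,0],0]
    - [[-2.8,0,1.17],[0,0,0],0]
    - [[-2.8,0,1.17],[0,0,0],0]

```text
time: 37.6
tool_pos: [0.5613, -0.0573, 0.1028]
tool_rot: [0.176, 0.05, 0.983, -0.011]
contact_force: [0.3, 1.4, 0.6]
gripper_width: 0.003
grasp_force: 0.0
```

Emit:
jog_arm:
  targets:
    - [[-0.1,0,0.04],[0,0,0],0]
    - [[-0.16,0,0.06],[0,0,0],0]
    - [[-0.16,0,0.06],[0,0,0],0]

```text
time: 37.98
tool_pos: [0.5649, -0.0576, 0.1028]
tool_rot: [0.175, 0.05, 0.983, -0.011]
contact_force: [-1.1, 0.6, 1.2]
gripper_width: 0.001
grasp_force: 0.5
```

```bash
python3 - <<'E'
from h import *
rl()
E
```

```text
rack-frame TCP [ 30.6 -67.2] F [-1.1  0.6  1.2] z 102.8
```

Emit:
jog_arm:
  targets:
    - [[-0.1,0,0.03],[0,0,0],0]
    - [[-0.18,0,0.05],[0,0,0],0]
    - [[-0.18,0,0.05],[0,0,0],0]

```text
time: 38.35
tool_pos: [0.5681, -0.0576, 0.1026]
tool_rot: [0.173, 0.05, 0.984, -0.011]
contact_force: [-11.5, 0.9, 6.1]
gripper_width: -0.006
grasp_force: 5.6
```

```bash
python3 - <<'E'
from h import *
rl()
E
```

```text
rack-frame TCP [ 33.7 -66.9] F [-11.5   0.9   6.1] z 102.6
```

Emit:
jog_arm:
  targets:
    - [[0.8,0,-0.3],[0,0,0],0]
    - [[2,0,-1.2],[0,0,0],0]
    - [[3,0,-3],[0,0,0],0]
    - [[3,0,-4.5],[0,0,0],0]
    - [[3,0,-4.5],[0,1.3,0],30]
    - [[3,1,-5],[0,2.5,0],60]
    - [[3,1,-5],[0,2.5,0],60]

```text
time: 39.22
tool_pos: [0.4619, -0.0208, 0.1963]
tool_rot: [0.004, 0.05, 0.999, -0.003]
contact_force: [-0.4, -0.2, 0.1]
gripper_width: 0.598
grasp_force: 0.0
```

```bash
python3 - <<'E'
from h import *
rl(); go((400,300,250,90.6))
seek("top",330,520,200,480,27,44,None,False)
seek("top",330,520,330,375,90,106,None,False)
E
```

```text
rack-frame TCP [-75.6 -41.2] F [-0.4 -0.2  0.1] z 196.3
t 39.2 p [461.9 -20.8 196.3] psi 84.3 F [-0.4 -0.2  0.1] w 0.598 g 0.0 j6 -1.67
[3.73, 12.51, -2.23] [-0.04, 0.05, -0.79]
seek 521 [424.1 332.1] [150.3 263.6] 0.8 z 35.0
seek 272 [423. 351.] [136.4  14.1] 1.2 z 97.6
```

Emit:
jog_arm:
  targets:
    - [[0.8,2.4,-1],[0,0,-0.4],60]
    - [[1.6,4.8,-2],[0,0,-0.8],60]
    - [[2.4,7.2,-2],[0,0,-0.8],60]
    - [[3,9.6,-2],[0,0,-0.8],60]
    - [[3,12,-2],[0,0,-0.8],60]
    - [[3,14.4,-2],[0,0,-0.8],60]
    - [[3,14.6,-2],[0,0,-0.8],60]
    - [[3,14.6,-2],[0,0,-0.8],60]

```text
time: 40.33
tool_pos: [0.4213, 0.3491, 0.242]
tool_rot: [0.002, -0.005, 1.0, -0.003]
contact_force: [0.4, -0.9, 0.5]
gripper_width: 0.603
grasp_force: 0.0
```

```bash
python3 - <<'E'
from h import *
seek("wrist",330,520,330,375,90,106,"w5.png",False)
seek("wrist",330,520,235,480,30,41,None,False)
go((422,352.5,140,90.6),(422,352.5,72,90.6))
E
```

```text
seek 1613 [421.5 352.5] [139.3  11.9] 0.5 z 97.1
seek 2556 [422.1 352.4] [150.2 220.7] 0.5 z 35.1
t 40.4 p [421.7 348.2 242.5] psi 90.5 F [0.  1.3 0.5] w 0.603 g 0.0 j6 -1.02
[0.0, 0.19, 4.1] [-0.04, 0.03, -0.02]
[0.01, 0.21, 6.82] [-0.04, 0.03, -0.02]
```

Emit:
jog_arm:
  targets:
    - [[0,0.15,1.8],[0,0,0],60]
    - [[0,0.15,3.6],[0,0,0],60]
    - [[0,0.15,5.4],[0,0,0],60]
    - [[0,0.15,6.8],[0,0,0],60]
    - [[0,0.15,6.8],[0,0,0],60]
    - [[0,0.15,6.8],[0,0,0],60]
    - [[0,0.15,6.8],[0,0,0],0]
    - [[0,0.15,6.8],[0,0,0],0]

```text
time: 41.42
tool_pos: [0.4232, 0.3532, 0.0745]
tool_rot: [0.003, -0.005, 1.0, -0.002]
contact_force: [0.4, -0.6, -0.3]
gripper_width: 0.183
grasp_force: 0.0
```

Emit:
jog_arm:
  targets:
    - [[0,0,0],[0,0,0],0]
    - [[0,0,0],[0,0,0],0]
    - [[0,0,0],[0,0,0],0]
    - [[0,0,0],[0,0,0],0]
    - [[0,0,0],[0,0,0],0]
    - [[0,0,0],[0,0,0],0]

```text
time: 42.18
tool_pos: [0.4233, 0.3528, 0.0745]
tool_rot: [0.003, -0.005, 1.0, -0.002]
contact_force: [-0.8, -2.3, 6.2]
gripper_width: 0.126
grasp_force: 59.4
```

```bash
python3 - <<'E'
from h import *
go((422,352.5,290,90.6),(460,0,290,95),(612,-319,290,98.5))
seek("top",500,730,-450,-190,44,64,None,False)
E
```

```text
t 42.2 p [423.3 352.8  74.5] psi 90.6 F [-0.8 -2.3  6.2] w 0.126 g 59.4 j6 -1.01
[0.0, -0.05, -8.62] [-0.04, 0.04, -0.0]
[-1.38, -14.17, -8.54] [-0.04, 0.04, -0.55]
[-7.33, -26.99, -8.44] [-0.04, 0.04, -0.99]
seek 757 [ 615.4 -319.3] [153.  225.2] 8.4 z 50.8
```

Emit:
jog_arm:
  targets:
    - [[0,0,-1],[0,0,0],0]
    - [[0,0,-2.5],[0,0,0],0]
    - [[0,0,-4],[0,0,0],0]
    - [[0,0,-5.5],[0,0,0],0]
    - [[0,0,-7],[0,0,0],0]
    - [[0,0,-8.5],[0,0,0],0]
    - [[0,0,-8.5],[0,0,0],0]

```text
time: 43.1
tool_pos: [0.4226, 0.3546, 0.2882]
tool_rot: [0.004, -0.005, 1.0, -0.001]
contact_force: [0.5, -0.7, -4.1]
gripper_width: 0.124
grasp_force: 59.0
```

Emit:
jog_arm:
  targets:
    - [[-0.1,-1.5,0],[0,0,0],0]
    - [[-0.3,-3.4,0],[0,0,-0.2],0]
    - [[-0.5,-5.3,0],[0,0,-0.3],0]
    - [[-0.7,-7.2,0],[0,0,-0.3],0]
    - [[-0.9,-9.1,0],[0,0,-0.4],0]
    - [[-1.1,-11,0],[0,0,-0.5],0]
    - [[-1.3,-12.9,0],[0,0,-0.6],0]
    - [[-2,-14.7,0],[0,0,-0.7],0]

```text
time: 44.1
tool_pos: [0.4738, -0.0145, 0.2838]
tool_rot: [-0.0, -0.054, 0.999, -0.002]
contact_force: [0.7, 1.0, -3.4]
gripper_width: 0.129
grasp_force: 59.2
```

```bash
python3 - <<'E'
from h import *
go((600,-300,290,98.5))
E
```

```text
t 44.1 p [473.8 -14.5 283.8] psi 96.2 F [ 0.7  1.  -3.4] w 0.129 g 59.2 j6 -1.86
[-3.79, -11.9, -0.21] [-0.03, -0.01, -0.29]
```

Emit:
jog_arm:
  targets:
    - [[-0.5,-1.9,-0.2],[0,0,-0.1],0]
    - [[-1.1,-3.8,-0.2],[0,0,-0.2],0]
    - [[-1.7,-5.7,-0.2],[0,0,-0.3],0]
    - [[-2.3,-7.6,-0.2],[0,0,-0.3],0]
    - [[-2.9,-9.5,-0.2],[0,0,-0.3],0]
    - [[-3.8,-11.4,-0.2],[0,0,-0.3],0]
    - [[-3.8,-11.9,-0.2],[0,0,-0.3],0]
    - [[-3.8,-11.9,-0.2],[0,0,-0.3],0]

```text
time: 45.1
tool_pos: [0.6004, -0.2988, 0.2906]
tool_rot: [-0.0, -0.074, 0.997, -0.001]
contact_force: [-0.9, -0.2, -4.8]
gripper_width: 0.126
grasp_force: 59.4
```

```bash
python3 - <<'E'
from h import *
go((614,-318,285,98.5),(614,-318,145,98.5))
s=state()["tool_pos"][2]*1000-74.5
seek("wrist",420,800,-500,-100,s+28,s+42,"w6.png",False)
E
```

```text
t 45.1 p [ 600.4 -298.8  290.6] psi 98.5 F [-0.9 -0.2 -4.8] w 0.126 g 59.4 j6 -2.29
[-0.43, -0.84, 0.23] [-0.01, -0.01, -0.0]
[-0.43, -0.83, 5.83] [-0.01, -0.01, -0.0]
seek 8136 [ 598.5 -297.7] [150.2 221.4] 8.4 z 251.1
```

View pics/w6.png

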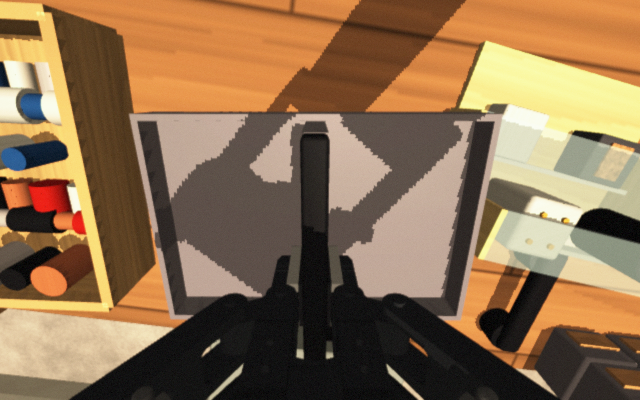

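The tray hangs level and empty in the gripper, spanning (135..500, 115..315). The can and capacitor can be seen seated in the rack at right.

Emit:
jog_arm:
  targets:
    - [[-0.3,-0.5,0.5],[0,0,0],0]
    - [[-0.5,-0.92,1.5],[0,0,0],0]
    - [[-0.5,-0.92,3],[0,0,0],0]
    - [[-0.5,-0.92,4.5],[0,0,0],0]
    - [[-0.5,-0.92,5.6],[0,0,0],0]
    - [[-0.5,-0.92,5.6],[0,0,0],0]
    - [[-0.5,-0.92,5.6],[0,0,0],0]

```text
time: 46.02
tool_pos: [0.6181, -0.3206, 0.1547]
tool_rot: [0.002, -0.075, 0.997, -0.003]
contact_force: [0.1, 0.3, -2.6]
gripper_width: 0.125
grasp_force: 59.4
```

```bash
python3 - <<'E'
from h import *
go((615.6,-320.4,140,98.5),(615.6,-320.4,120.5,98.5))
s=state()["tool_pos"][2]*1000-74.5
seek("wrist",420,800,-500,-100,s+28,s+42,None,False)
seek("top",490,760,-480,-170,s+28,s+42,None,False)
E
```

```text
t 46.0 p [ 618.1 -320.6  154.7] psi 98.6 F [ 0.1  0.3 -2.6] w 0.125 g 59.4 j6 -2.3
[0.1, 0.03, 0.59] [-0.04, 0.02, 0.01]
[0.1, 0.03, 1.37] [-0.04, 0.02, 0.01]
seek 9689 [ 610.  -276.3] [150.4 309.6] 8.6 z 115.1
seek 283 [ 619.7 -320.2] [150.5 222. ] 8.7 z 116.0
```

Emit:
jog_arm:
  targets:
    - [[0.14,0.05,0.3],[0,0,0],0]
    - [[0.14,0.05,0.6],[0,0,0],0]
    - [[0.14,0.05,0.6],[0,0,0],0]
    - [[0.14,0.05,0.6],[0,0,0],0]

```text
time: 46.62
tool_pos: [0.614, -0.3198, 0.1391]
tool_rot: [0.002, -0.075, 0.997, -0.003]
contact_force: [-1.0, 0.1, -4.1]
gripper_width: 0.123
grasp_force: 59.4
```

```bash
python3 - <<'E'
from h import *
go()
s=state()["tool_pos"][2]*1000-74.5
seek("top",490,760,-480,-170,s+28,s+42,None,False); go((615,-320,120.5,98.5))
E
```

```text
t 46.6 p [ 614.  -319.8  139.1] psi 98.6 F [-1.   0.1 -4.1] w 0.123 g 59.4 j6 -2.31
seek 266 [ 614.7 -318.7] [150.6 221.4] 8.5 z 99.6
t 46.7 p [ 614.2 -319.9  139.4] psi 98.6 F [ 0.2  0.4 -4. ] w 0.126 g 59.4 j6 -2.31
[-0.03, -0.0, 0.76] [-0.04, 0.02, 0.01]
```

Emit:
jog_arm:
  targets:
    - [[-0.02,0,0.2],[0,0,0],0]
    - [[-0.02,0,0.4],[0,0,0],0]
    - [[-0.02,0,0.55],[0,0,0],0]
    - [[-0.02,0,0.7],[0,0,0],0]
    - [[-0.02,0,0.72],[0,0,0],0]
    - [[-0.02,0,0.72],[0,0,0],0]

```text
time: 47.42
tool_pos: [0.6147, -0.3199, 0.1213]
tool_rot: [0.002, -0.075, 0.997, -0.003]
contact_force: [-0.2, -0.6, -3.4]
gripper_width: 0.128
grasp_force: 59.4
```

```bash
python3 - <<'E'
from h import *
go()
E
```

```text
t 47.4 p [ 614.7 -319.9  121.3] psi 98.6 F [-0.2 -0.6 -3.4] w 0.128 g 59.4 j6 -2.31
```

Emit:
jog_arm:
  targets:
    - [[0,0,0.03],[0,0,0],0]
    - [[0,0,0.03],[0,0,0],60]
    - [[0,0,0.03],[0,0,0],60]
    - [[0,0,0.03],[0,0,0],60]
    - [[0,0,0.03],[0,0,0],60]
    - [[0,0,-1.5],[0,0,0],60]
    - [[0,0,-3.5],[0,0,0],60]
    - [[0,0,-5.5],[0,0,0],60]

```text
time: 48.42
tool_pos: [0.6139, -0.319, 0.26]
tool_rot: [0.001, -0.075, 0.997, -0.002]
contact_force: [0.4, -1.8, -0.0]
gripper_width: 0.602
grasp_force: 0.0
```

Emit:
jog_arm:
  targets:
    - [[1,0,-1],[0,0,0],60]
    - [[3,0,-1],[0,0,0],60]
    - [[5,0,-1],[0,0,0],60]
    - [[7,0,-1],[0,0,0],60]
    - [[8,0,-1],[0,0,0],60]
    - [[8,0,-1],[0,0,0],60]

```text
time: 49.18
tool_pos: [0.4152, -0.3491, 0.2837]
tool_rot: [0.002, -0.073, 0.997, -0.003]
contact_force: [-0.0, -0.3, 0.5]
gripper_width: 0.597
grasp_force: 0.0
```

```bash
python3 - <<'E'
from h import *
go()
seek("top",490,760,-480,-170,70,98,None,False)
seek("top",560,660,-380,-260,132,152,None,False)
im,P=cloud("wrist"); save(im,"w7.png"); im,P=cloud("top"); save(im[110:260,150:510].repeat(2,0).repeat(2,1),"t7.png")
E
```

```text
t 49.2 p [ 415.2 -349.1  283.7] psi 98.4 F [-0.  -0.3  0.5] w 0.597 g 0.0 j6 -2.55
seek 643 [ 615.9 -318.9] [151.5 221.9] 8.5 z 80.9
seek 218 [ 610.4 -319.6] [101.2  13.4] 8.8 z 143.5
```

View pics/t7.png

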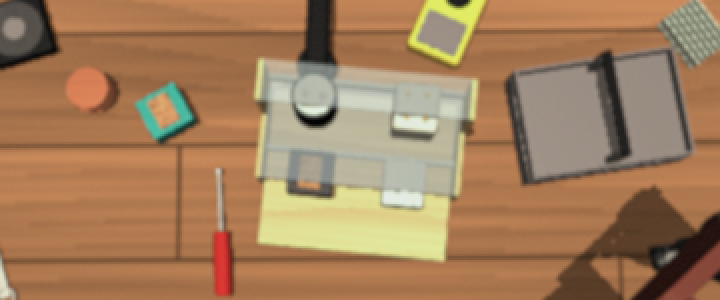

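View pics/w7.png

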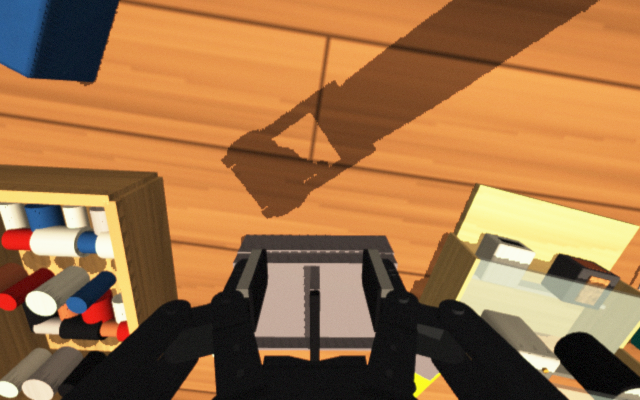

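Top crop: all four parts stand in the rack, at (315,98), (413,108), (312,172) and (402,185). The tray is on the socket tray at (605,115), with its walls at 81 mm and its bar at 144 mm, so it is fully seated. The wrist view agrees.

```bash
python3 -c "
from plant import *
print(job_done())"
```

```text
the job is handed in; nothing more can be done
None
```

The job is handed in at about 49 s: the transformer and relay are home on the low tier, the capacitor and filter can are home on the high tier (no motor was there), and the empty sorting tray is fully seated in the sockets.

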